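# Terracotta pots lined up by height on the narra board

## Robot

A 6-joint arm with a two-finger parallel gripper is mounted at the origin on the work surface. World frame = base frame: x ahead of the robot, y to its left, z up, the work surface at z = 0. Lengths are in m, angles in degrees, forces in N, time in s.
With the tool pointing down it reaches from about 0.35 to 0.875 m from the base axis. Payload 4.2 kg.
Tool frame: the origin (TCP) lies midway between the tips of the shut fingers; the grasp point (between the pads) lies 19 mm behind it; z points along the fingers, y is the line along which they close (so a half turn about z gives the same grasp; the last joint's range is limited). The gripper opens to 87 mm and grips with 3 to 60 N. Pads are 19 mm wide; open, the fingers measure 117 mm over their backs; the gripper's body (75 mm by 190 mm) begins 51 mm behind the grasp point.
Start: joints at [-59.725, 22.042, 0.453, 0, -68.411, -14.817], TCP at [0.167, -0.602, 0.186] pointing down, gripper open.
Joint ranges: [-179.83, 179.83], [-69.29, 118.12], [-61.27, 80.66], [-181.25, 117.63], [-171.15, -9.14], [-177.46, 177.46]. Speed limits (degrees/s): [159.86, 159.86, 180, 180, 180, 180].

## Interface

Orientations are given as a 3x3 rotation matrix whose columns are the frame's x, y, z axes.
In Python, from station import r, cams gives the robot as it stands.
- The arm moves only by the tool play_rows, never from a script. Its argument "commands" is text: rows parted by semicolons, each of 6 numbers parted by spaces: the shift along the world's x, y, z normalised to -1 to 1, where 1 is 30 mm, then the turn, a rotation vector about the world's x, y, z normalised to -1 to 1, where 1 is 0.15 rad. A call has 1 to 20 rows; each row shifts and turns the commanded pose from where the row before left it; what a row does not reach is not made up. A row lasts 1/10 s, in which the tool goes at most 50 mm and 8.59 degrees, less where a joint would pass 70% of its speed; a pose out of reach is approached as far as the arm can. A call with a number of a shift or a turn outside -1 to 1 is refused whole. A call with a gripper value outside its range is refused whole. "grip" is the finger opening in mm, from 0 to 87, set as the call begins (left out, the last holds). The fingers move at their own pace and stop on an object; the grip force is fixed at half the most. Time passes only in rows, so rows that do not move let the fingers close. It gives the time, the measured TCP pose, the force, the opening and the grip force at its end, in the units of the state.
- r.sense(): the state, without advancing time (a new reading comes with each control period).
- cams.capture(name): name is "scene" or "side" or "wrist"; returns (picture, depth): 400x640x3 uint8, blue, green, red; 400x640 float32, m along the optical axis (not along the pixel's ray), 0 where there is no reading.
- cams.camera_info(name): a dict with "mtx" (3x3 intrinsics, pixels), "R" (3x3) and "t" (3): a world point X has camera coordinates R X + t. Camera axes: x right, y down, z forward; pixel columns grow to the right and rows downward; lengths in m; the calibration is good to about 2 mm. A picture is of the moment at which its call begins: read the wrist's pose just before it. camera_info takes no time and is no camera call; for the wrist camera it gives the pose at the moment of the call.
- r.finish_job(): hands the job in; it is judged then, once.
The state is a dict: "time_s": time; "joints": joint angles; "joint_velocities": joint speeds; "effort": joint torques, N m; "tcp_pos": TCP position; "ee_rot": TCP orientation; "wrist_force": force on the tool from outside, world axes, zero at the start; "moment": the same for the moment, N m; "gripper_width": opening from 0.0 (shut) to 1.0 (fully open); "gripper_force": force on a finger pad.
Only numpy, scipy, OpenCV 4.12 (cv2) and the standard library are available. Lean on these libraries where they do the work, as an engineer would, in place of code of your own. Each camera call takes 0.05 s, during which the arm holds its last target. There are 200 camera calls.

## Task

Stand the four terracotta pots in the four saucers on the narra board, one upright in the middle of each saucer, in order of height: the shortest in the saucer next to the green funnel, rising pot by pot to the tallest next to the clipped skewers. Set each pot down rather than dropping it, do not tip any over, and leave the funnel and the skewers where they are.

Things in the scene. Friction and masses are not known exactly. Their poses are not given: they have to be found in the camera images.
- pot_p_mid (a point): the shortest of four loose plain terracotta pots: open on top, nearly straight-sided, 44 mm high and 40 mm across (4 mm narrower at the foot, wall 4 mm), 40 g or so, standing upright on the bench at the start. The point is on its axis, half-way up (22.0 mm above its underside); its z axis points up out of the mouth. It can be gripped across the outside from above at any yaw.
- pot_q_mid (a point): the second shortest of four loose plain terracotta pots: open on top, nearly straight-sided, 54 mm high and 47 mm across (4 mm narrower at the foot, wall 4 mm), 60 g or so, standing upright on the bench at the start. The point is on its axis, half-way up (27.0 mm above its underside); its z axis points up out of the mouth. It can be gripped across the outside from above at any yaw.
- pot_r_mid (a point): the second tallest of four loose plain terracotta pots: open on top, nearly straight-sided, 64 mm high and 54 mm across (4 mm narrower at the foot, wall 4 mm), 85 g or so, standing upright on the bench at the start. The point is on its axis, half-way up (32.0 mm above its underside); its z axis points up out of the mouth. It can be gripped across the outside from above at any yaw.
- pot_s_mid (a point): the tallest of four loose plain terracotta pots: open on top, nearly straight-sided, 74 mm high and 62 mm across (4 mm narrower at the foot, wall 4 mm), 120 g or so, standing upright on the bench at the start. The point is on its axis, half-way up (37.0 mm above its underside); its z axis points up out of the mouth. It can be gripped across the outside from above at any yaw.
- saucer_a: one of four identical shallow round terracotta saucers, fixed in a straight row, 105 mm from centre to centre, on a weathered narra board (130 mm deep, 580 mm long, top 72 mm above the bench, resting on two grey plastic crates). The letters say nothing about the order in the row. 94 mm across, 86 mm inside, lip 8 mm high, inner floor 4 mm above its underside. Origin: centre of the underside, on the board's top; z up; y along the row.
- saucer_b: another of the four saucers, the same in every way as saucer_a, somewhere in the same row; origin and axes as there.
- saucer_c: another of the four saucers, the same in every way as saucer_a, somewhere in the same row; origin and axes as there.
- saucer_d: another of the four saucers, the same in every way as saucer_a, somewhere in the same row; origin and axes as there.
- funnel: small green plastic funnel standing mouth down at one end of the board, on the line of the saucers, 95 mm from the nearest saucer's centre; 60 mm across, 75 mm high, light and loose: leave it. Origin: centre of its underside. It marks the short end of the row.
- skewers: bundle of bamboo skewers held in a steel spring clip, lying across the other end of the board, 95 mm from the nearest saucer's centre; 120 mm long across the board, 34 mm wide, 35 mm high, loose: leave it. Origin: centre of its underside. It marks the tall end of the row.
Things that resemble listed ones, but are neither listed nor needed, are in the scene too. Leave any pink look-alike of the part that bears pot_p_mid alone.

How it is judged:
By the outcome, as a careful person would: the job done as asked, in the order asked, and still so for the second after the job is handed in, with the robot touching nothing.
It also fails if it takes over 99 s, if anything falls off the work surface, if the arm or the gripper's body presses on something with over 40 N, if the wrist force passes 120 N, or if a joint passes its speed limit or range.

## Working session

There is one attempt and no reset: what is moved stays moved. The work goes in short steps, Python scripts to look and compute and a tool call to move; the robot and the scene stay as the last step left them, time stands still between calls to the robot, and variables do not carry over. Pictures are saved under pics/ and viewed, at most 14 in all, crops included, and the job is handed in when it is done.

Besides the shell and the picture viewer there is one more tool, called as name(argument=value, ...), one argument or row to a line, values as JSON. play_rows: Moves the arm, as the interface text tells. Scaled input: -1 to 1 covers 30 mm each way for a shift and 0.15 rad each way for a turn. Its arguments: {"type":"object","properties":{"commands":{"type":"string"},"grip":{"type":"number"}},"required":["commands"]}

```bash
mkdir -p pics; python3 - <<'E'
from station import r,cams
import cv2,numpy as np
for n in("scene","side"):
    p,d=cams.capture(n);cv2.imwrite(f"pics/{n}0.png",p);np.save(f"pics/{n}0.npy",d)
    i=cams.camera_info(n);R=np.array(i["R"]);print(n,-R.T@np.array(i["t"]),R[2],(d>0).mean())
s=r.sense();print(s["time_s"],s["tcp_pos"],s["ee_rot"],s["gripper_width"])
E
```

```text
scene [1.21454029 0.25833064 0.60073781] [-0.78273922 -0.22704179 -0.5794578 ] 0.99627734375
side [0.04680691 1.02607661 0.89146005] [ 0.34441083 -0.71366917 -0.60996516] 0.9958984375
0.1 [ 0.16642837 -0.6018074   0.18507342] [[-9.63871259e-01 -2.66367804e-01 -6.23414061e-04]
 [-2.66368510e-01  9.63869520e-01  1.83422163e-03]
 [ 1.12312223e-04  1.93401139e-03 -9.99998123e-01]] 1.0007262270436712
```

View pics/scene0.png

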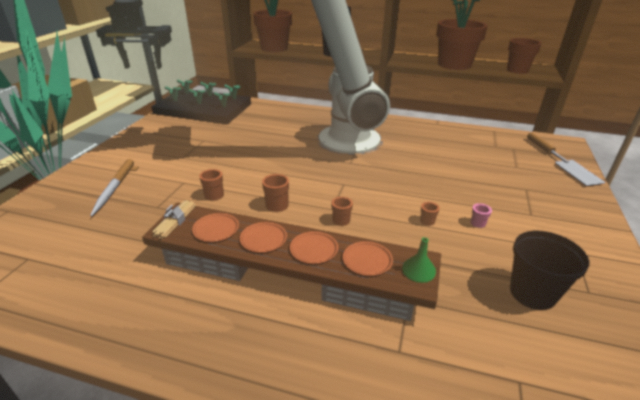

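View pics/side0.png

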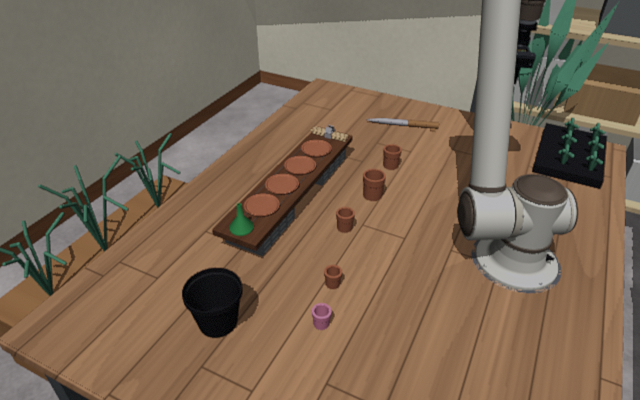

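The scene view shows pots at about (212,184), (276,191), (342,210) and (429,213). The pink decoy is at (481,215), the funnel at (420,262) and the skewers at (173,218). Saucers run (215,228) to (368,258). The side view shows the same pots at (392,157), (374,184), (345,219) and (333,276).

```bash
cat > h.py <<'E'
import cv2,numpy as np
from station import r,cams
def cloud(n,p,d):
    i=cams.camera_info(n);K=np.array(i["mtx"]);R=np.array(i["R"]);t=np.array(i["t"])
    v,u=np.indices(d.shape);X=np.stack([(u-K[0,2])/K[0,0]*d,(v-K[1,2])/K[1,1]*d,d],-1)
    return (X-t)@R
def blobs(n,p,d,amin=60):
    W=cloud(n,p,d);H=cv2.cvtColor(p,cv2.COLOR_BGR2HSV).astype(int)
    h,s,v=H[...,0],H[...,1],H[...,2]
    out=[]
    base=(d>0)&(W[...,0]>.2)&(W[...,0]<.95)&(abs(W[...,1])<.75)
    masks={"terra":((h<=9)|(h>=176))&(s>125)&(W[...,2]>.006),"green":(h>45)&(h<80)&(s>120),"pink":(h>145)&(h<176)&(s>50)}
    for k,m in masks.items():
        m=(m&base).astype(np.uint8)
        N,L,S,C=cv2.connectedComponentsWithStats(m)
        for j in range(1,N):
            if S[j,4]<amin: continue
            P=W[(L==j)&(cv2.erode(m,np.ones((3,3)))>0)]
            if len(P)<20: continue
            zt=np.percentile(P[:,2],98)
            T=P[P[:,2]>zt-.012].astype(np.float32)
            c,rad=cv2.minEnclosingCircle(T[:,:2])
            print(n,k,"px",C[j].round(),"A",S[j,4],"ztop %.3f"%zt,"c",np.round(c,4),"r %.4f"%rad)
E
python3 - <<'E'
from h import *
for n in("scene","side"): blobs(n,cv2.imread(f"pics/{n}0.png"),np.load(f"pics/{n}0.npy"))
E
```

```text
Traceback (most recent call last):
  File "h.py", line 22, in blobs
    c,rad=cv2.minEnclosingCircle(T[:,:2])
          ~~~~~~~~~~~~~~~~~~~~~~^^^^^^^^^
cv2.error: OpenCV(4.12.0) /io/opencv/modules/imgproc/src/shapedescr.cpp:201: error: (-215:Assertion failed) count >= 0 && (depth == CV_32F || depth == CV_32S) in function 'minEnclosingCircle'
```

```bash
sed -i 's/minEnclosingCircle(T\[:,:2\])/minEnclosingCircle(np.ascontiguousarray(T[:,:2]))/' h.py
python3 - <<'E'
from h import *
for n in("scene","side"): blobs(n,cv2.imread(f"pics/{n}0.png"),np.load(f"pics/{n}0.npy"))
E
```

```text
scene green px [426. 269.] A 313 ztop 0.102 c [0.6468 0.2913] r 0.0106
scene pink px [482. 212.] A 174 ztop 0.043 c [0.3568 0.3981] r 0.0195
side terra px [316. 148.] A 421 ztop 0.082 c [ 0.6317 -0.1329] r 0.0468
side terra px [391. 156.] A 333 ztop 0.067 c [ 0.4288 -0.2572] r 0.0294
side terra px [290. 175.] A 1043 ztop 0.082 c [0.6391 0.0234] r 0.0977
side terra px [373. 184.] A 548 ztop 0.076 c [ 0.4245 -0.0827] r 0.0340
side terra px [261. 204.] A 659 ztop 0.082 c [0.6362 0.1817] r 0.0468
side terra px [345. 219.] A 350 ztop 0.056 c [0.4361 0.0854] r 0.0256
side terra px [333. 276.] A 305 ztop 0.047 c [0.3767 0.2838] r 0.0205
side green px [241. 223.] A 401 ztop 0.139 c [0.6306 0.2822] r 0.0031
side pink px [321. 315.] A 407 ztop 0.047 c [0.3494 0.4009] r 0.0206
```

```bash
python3 - <<'E'
from h import *
n="scene";p=cv2.imread("pics/scene0.png");d=np.load("pics/scene0.npy");W=cloud(n,p,d)
H=cv2.cvtColor(p,cv2.COLOR_BGR2HSV)
for u,v in((212,186),(276,194),(342,212),(429,214),(215,228),(264,238),(314,248),(368,258),(350,285),(300,300),(318,220)): print((u,v),H[v,u],W[v,u].round(3))
# geometry-only: pots = points z>.02 around side estimates
for c,h in(((.4288,-.2572),.064),((.4245,-.0827),.074),((.4361,.0854),.054),((.3767,.2838),.044)):
    m=(np.hypot(W[...,0]-c[0],W[...,1]-c[1])<.05)&(W[...,2]>h-.012)
    T=np.ascontiguousarray(W[m][:,:2].astype(np.float32));print(len(T),cv2.minEnclosingCircle(T))
m=(H[...,0]<=11)&(W[...,2]>.071)&(W[...,2]<.09)&(H[...,1]>140)&(H[...,2]>130)
for y in(-.133,-.028,.077,.182):
    k=m&(np.hypot(W[...,0]-.635,W[...,1]-y)<.053);T=np.ascontiguousarray(W[k][:,:2].astype(np.float32));print(len(T),cv2.minEnclosingCircle(T) if len(T) else 0)
E
```

```text
(212, 186) [ 11 140 109] [ 0.46  -0.241  0.048]
(276, 194) [ 11 143 109] [ 0.456 -0.073  0.055]
(342, 212) [ 12 142 106] [0.464 0.092 0.043]
(429, 214) [ 13 143 102] [0.401 0.284 0.034]
(215, 228) [ 10 153 192] [ 0.638 -0.133  0.075]
(264, 238) [ 10 155 194] [ 0.639 -0.024  0.076]
(314, 248) [ 10 155 193] [0.638 0.079 0.075]
(368, 258) [ 10 152 196] [0.634 0.183 0.074]
(350, 285) [ 13 138  72] [0.702 0.165 0.064]
(300, 300) [ 14 129 156] [ 0.705  0.071 -0.002]
(318, 220) [ 15 130 178] [ 0.453  0.031 -0.002]
216 ((0.4330980181694031, -0.2566409707069397), 0.03127497434616089)
274 ((0.42670947313308716, -0.08514974266290665), 0.03403196111321449)
216 ((0.44110482931137085, 0.08458296954631805), 0.027477074414491653)
182 ((0.38318443298339844, 0.28425368666648865), 0.0237850584089756)
1023 ((0.633232593536377, -0.13440121710300446), 0.05112709105014801)
1102 ((0.6335119009017944, -0.026912160217761993), 0.05101032555103302)
1207 ((0.633820116519928, 0.07599252462387085), 0.05141502246260643)
1318 ((0.6333683729171753, 0.182179257273674), 0.05113238841295242)
```

play_rows(
  commands=".63 .82 .1 0 0 .62;.63 .82 .1 0 0 .62;.63 .82 .1 0 0 .62;.63 .82 .1 0 0 .62;.63 .82 .1 0 0 .62;.63 .82 .1 0 0 .62;.63 .82 .1 0 0 .62;.63 .82 .1 0 0 .62;.63 .82 .1 0 0 .62;.63 .82 .1 0 0 .62;.63 .82 .1 0 0 .62;.63 .82 .1 0 0 .62;.63 .82 .1 0 0 .62;.63 .82 .1 0 0 .62;0 0 0 0 0 0;0 0 0 0 0 0",
  grip=87,
)

```text
time_s: 1.7
tcp_pos: [0.4311, -0.2574, 0.2277]
ee_rot: [[0.002, -1.0, -0.001], [-1.0, -0.002, 0.0], [-0.0, 0.001, -1.0]]
wrist_force: [-0.4, -0.3, 0.4]
gripper_width: 1.001
gripper_force: 0.0
```

```bash
python3 - <<'E'
from h import *
s=r.sense();print(s["time_s"],s["tcp_pos"],s["ee_rot"],s["joints"])
i=cams.camera_info("wrist");R=np.array(i["R"]);print(-R.T@i["t"],R[2])
p,d=cams.capture("wrist");cv2.imwrite("pics/w1.png",p);np.save("pics/w1.npy",d)
W=cloud("wrist",p,d);print((d>0).mean())
for c,h in(((.431,-.257),.064),((.4255,-.0845),.074)):
    m=(d>0)&(np.hypot(W[...,0]-c[0],W[...,1]-c[1])<.045)&(W[...,2]>h-.012)&(W[...,2]<h+.01)
    T=np.ascontiguousarray(W[m][:,:2].astype(np.float32));print(len(T),cv2.minEnclosingCircle(T) if len(T) else 0, (T.min(0)+T.max(0))/2 if len(T) else 0)
E
```

```text
1.7 [ 0.431148   -0.25739664  0.22766048] [[ 1.72734661e-03 -9.99998051e-01 -9.56185386e-04]
 [-9.99998441e-01 -1.72769574e-03  3.64416288e-04]
 [-3.66067575e-04  9.55554423e-04 -9.99999476e-01]] [-1.22871168e+01  8.32211220e+00 -1.23501896e+01 -9.34037151e-03
 -6.93856723e+01  1.23893895e+01]
[ 0.43088725 -0.33277466  0.42557366] [-9.60652334e-04  2.75161273e-01 -9.61397603e-01]
0.9957109375
638 ((0.4305495321750641, -0.2595265805721283), 0.02858385443687439) [ 0.43064952 -0.25963616]
433 ((0.424268901348114, -0.0866900384426117), 0.0326685756444931) [ 0.4245476  -0.08198753]
```

View pics/w1.png

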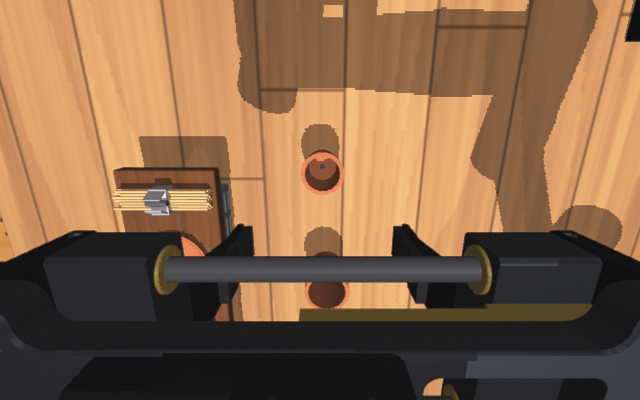

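The wrist view shows pot r's rim at (322,172), just under the gripper, and pot s partly hidden at (326,290).

play_rows(
  commands="0 -.03 -.66 0 0 0;0 0 -.66 0 0 0;0 0 -.66 0 0 0;0 0 -.66 0 0 0;0 0 -.66 0 0 0;0 0 -.66 0 0 0;0 0 -.66 0 0 0;0 0 -.66 0 0 0;0 0 -.66 0 0 0;0 0 -.66 0 0 0;0 0 0 0 0 0;0 0 0 0 0 0",
)

```text
time_s: 2.95
tcp_pos: [0.4308, -0.2596, 0.0302]
ee_rot: [[-0.0, -1.0, -0.001], [-1.0, 0.0, -0.0], [0.0, 0.001, -1.0]]
wrist_force: [0.7, -0.3, 0.0]
gripper_width: 0.999
gripper_force: 0.0
```

play_rows(
  commands="0 0 0 0 0 0;0 0 0 0 0 0;0 0 0 0 0 0;0 0 0 0 0 0;0 0 0 0 0 0;0 0 0 0 0 0;0 0 0 0 0 0;0 0 0 0 0 0;0 0 0 0 0 0;0 0 0 0 0 0",
  grip=40,
)

```text
time_s: 3.95
tcp_pos: [0.4312, -0.2588, 0.03]
ee_rot: [[0.001, -1.0, -0.0], [-1.0, -0.001, 0.0], [-0.0, 0.0, -1.0]]
wrist_force: [-0.5, 0.0, -0.2]
gripper_width: 0.462
gripper_force: 0.0
```

```bash
python3 - <<'E'
from h import *
p,d=cams.capture("side");blobs("side",p,d)
cv2.imwrite("pics/s2.png",cv2.resize(p[90:240,300:500],None,fx=4,fy=4)[:600,:800])
print(r.sense()["gripper_width"],r.sense()["gripper_force"])
E
```

```text
side terra px [307. 157.] A 881 ztop 0.082 c [ 0.6395 -0.0796] r 0.0963
side terra px [391. 156.] A 330 ztop 0.066 c [ 0.4273 -0.2559] r 0.0287
side terra px [373. 184.] A 544 ztop 0.076 c [ 0.421  -0.0844] r 0.0336
side terra px [282. 183.] A 534 ztop 0.082 c [0.6336 0.0786] r 0.0472
side terra px [261. 205.] A 646 ztop 0.082 c [0.6339 0.1842] r 0.0469
side terra px [345. 219.] A 334 ztop 0.056 c [0.4367 0.0862] r 0.0252
side terra px [333. 276.] A 306 ztop 0.047 c [0.3764 0.2847] r 0.0213
side green px [241. 223.] A 402 ztop 0.140 c [0.6315 0.2803] r 0.0034
side pink px [321. 315.] A 410 ztop 0.047 c [0.3487 0.4006] r 0.0208
0.4627366479269421 0.0
```

View pics/s2.png

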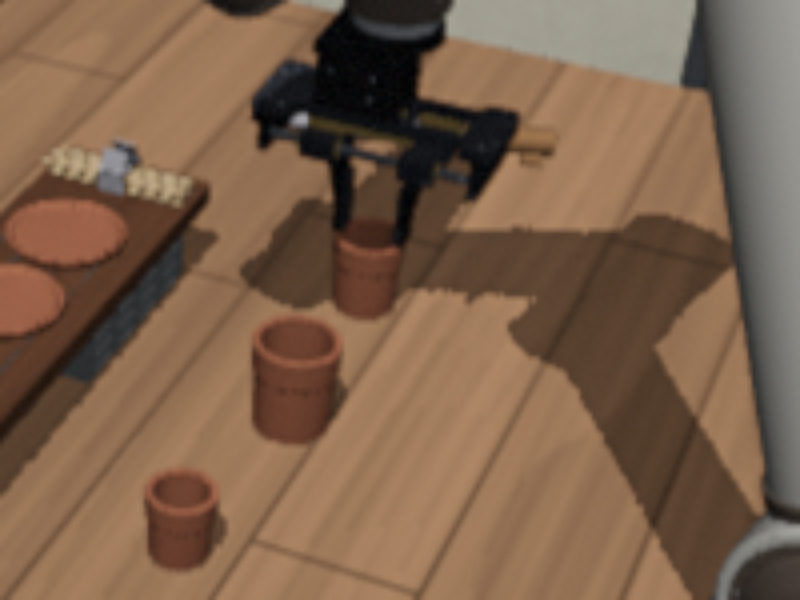

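The crop shows pot r still upright, at crop (365,270). The closed fingers are at (340,190) and (408,200). They look behind the pot rather than around it, so I'll check where the fingers really are.

```bash
python3 - <<'E'
from h import *
s=r.sense();t=np.array(s["tcp_pos"]);print(t)
for n in("side","scene"):
    p,d=cams.capture(n);W=cloud(n,p,d);i=cams.camera_info(n);K=np.array(i["mtx"])
    q=K@(np.array(i["R"])@t+i["t"]);print(n,"tcp px",q[:2]/q[2])
    V=p.max(-1)
    for lo in np.arange(.03,.15,.015):
        m=(d>0)&(V<60)&(abs(W[...,0]-.43)<.12)&(abs(W[...,1]+.26)<.12)&(W[...,2]>lo)&(W[...,2]<lo+.015)
        if m.sum()>3: P=W[m];print("%.3f"%lo,m.sum(),P.min(0).round(3),P.max(0).round(3),P.mean(0).round(3))
    cv2.imwrite(f"pics/{n}3.png",p)
p=cv2.imread("pics/scene3.png");cv2.imwrite("pics/s3c.png",cv2.resize(p[100:250,130:330],None,fx=4,fy=4))
E
```

```text
[ 0.43119303 -0.2588619   0.03002019]
side tcp px [390.61917034 157.48797468]
0.045 7 [ 0.42  -0.284  0.049] [ 0.457 -0.247  0.06 ] [ 0.435 -0.27   0.054]
0.060 25 [ 0.4   -0.281  0.061] [ 0.459 -0.245  0.075] [ 0.426 -0.257  0.07 ]
0.075 35 [ 0.399 -0.272  0.076] [ 0.458 -0.243  0.09 ] [ 0.43  -0.254  0.083]
0.090 37 [ 0.397 -0.273  0.091] [ 0.461 -0.246  0.105] [ 0.427 -0.254  0.097]
0.105 43 [ 0.394 -0.264  0.106] [ 0.462 -0.244  0.12 ] [ 0.431 -0.251  0.113]
0.120 24 [ 0.392 -0.265  0.12 ] [ 0.467 -0.244  0.134] [ 0.433 -0.25   0.124]
0.135 102 [ 0.342 -0.279  0.136] [ 0.515 -0.218  0.15 ] [ 0.431 -0.234  0.145]
scene tcp px [212.30609287 184.95726597]
0.060 18 [ 0.41  -0.264  0.069] [ 0.463 -0.247  0.074] [ 0.437 -0.256  0.073]
0.075 66 [ 0.405 -0.266  0.075] [ 0.464 -0.247  0.09 ] [ 0.438 -0.255  0.082]
0.090 66 [ 0.405 -0.265  0.09 ] [ 0.467 -0.246  0.105] [ 0.433 -0.254  0.097]
0.105 37 [ 0.404 -0.253  0.105] [ 0.469 -0.246  0.12 ] [ 0.442 -0.248  0.112]
0.120 15 [ 0.406 -0.265  0.12 ] [ 0.471 -0.247  0.134] [ 0.431 -0.252  0.126]
0.135 162 [ 0.406 -0.288  0.135] [ 0.522 -0.218  0.15 ] [ 0.5   -0.245  0.144]
```

View pics/s3c.png

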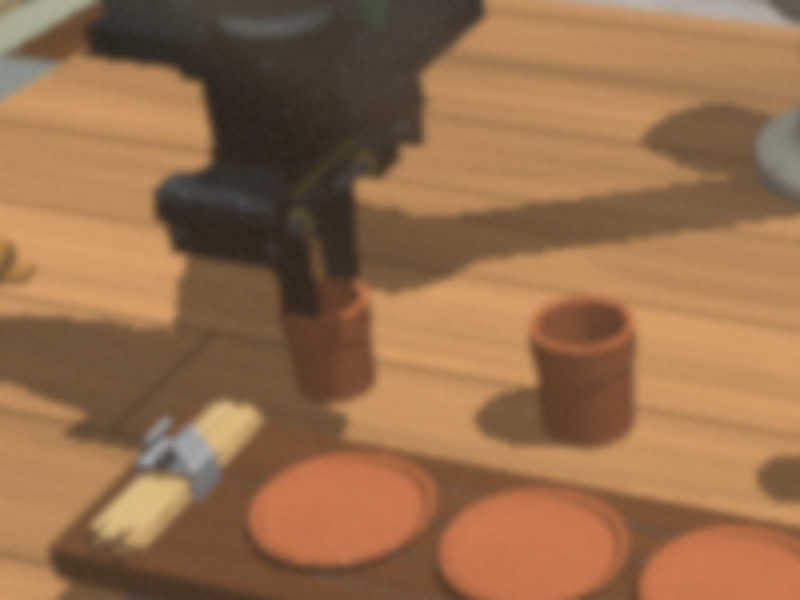

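The scene crop shows the fingertips ending at pot r's rim, at crop (300,315). That puts them at z ≈ 0.07, about 38 mm above the reported TCP, while x and y agree. I'll lift clear and measure this tip offset in free space.

play_rows(
  commands="0 0 .6 0 0 0;0 0 .6 0 0 0;0 0 .6 0 0 0;0 0 .6 0 0 0;0 0 .6 0 0 0;0 0 .5 0 0 0;0 0 0 0 0 0;0 0 0 0 0 0",
  grip=87,
)

```text
time_s: 4.9
tcp_pos: [0.4309, -0.2587, 0.1347]
ee_rot: [[0.001, -1.0, -0.0], [-1.0, -0.001, 0.0], [-0.0, 0.0, -1.0]]
wrist_force: [-0.2, 0.7, -0.2]
gripper_width: 0.987
gripper_force: 0.0
```

```bash
python3 - <<'E'
from h import *
s=r.sense();t=np.array(s["tcp_pos"]);print(t,s["gripper_width"],s["wrist_force"])
for n in("side","scene"):
    p,d=cams.capture(n);W=cloud(n,p,d);V=p.max(-1)
    for lo in np.arange(.1,.26,.01):
        m=(d>0)&(V<60)&(abs(W[...,0]-.43)<.13)&(abs(W[...,1]+.26)<.08)&(W[...,2]>lo)&(W[...,2]<lo+.01)
        if m.sum()>3: P=W[m];print(n,"%.3f"%lo,m.sum(),P.min(0).round(3),P.max(0).round(3))
E
```

```text
[ 0.43093415 -0.25866372  0.13469263] 0.986714992205743 [-0.19075462  0.68558251 -0.22086514]
side 0.170 18 [ 0.377 -0.262  0.171] [ 0.478 -0.246  0.18 ]
side 0.180 24 [ 0.376 -0.261  0.18 ] [ 0.48  -0.246  0.19 ]
side 0.190 22 [ 0.376 -0.262  0.19 ] [ 0.482 -0.247  0.2  ]
side 0.200 25 [ 0.376 -0.257  0.2  ] [ 0.483 -0.244  0.21 ]
side 0.210 29 [ 0.373 -0.257  0.21 ] [ 0.485 -0.244  0.22 ]
side 0.220 32 [ 0.37  -0.263  0.22 ] [ 0.487 -0.243  0.23 ]
side 0.230 18 [ 0.373 -0.266  0.23 ] [ 0.487 -0.244  0.24 ]
side 0.240 44 [ 0.342 -0.285  0.244] [ 0.514 -0.219  0.25 ]
side 0.250 150 [ 0.341 -0.273  0.25 ] [ 0.515 -0.218  0.26 ]
scene 0.170 20 [ 0.479 -0.266  0.173] [ 0.487 -0.246  0.18 ]
scene 0.180 32 [ 0.481 -0.265  0.18 ] [ 0.486 -0.247  0.19 ]
scene 0.190 25 [ 0.483 -0.263  0.19 ] [ 0.488 -0.246  0.199]
scene 0.200 27 [ 0.483 -0.262  0.201] [ 0.491 -0.248  0.21 ]
scene 0.210 30 [ 0.483 -0.263  0.211] [ 0.493 -0.246  0.22 ]
scene 0.220 14 [ 0.486 -0.26   0.22 ] [ 0.494 -0.246  0.225]
scene 0.230 4 [ 0.517 -0.242  0.239] [ 0.519 -0.226  0.24 ]
scene 0.240 97 [ 0.349 -0.29   0.24 ] [ 0.522 -0.221  0.25 ]
scene 0.250 135 [ 0.35  -0.296  0.25 ] [ 0.522 -0.22   0.26 ]
```

Open and closed, at two heights, the fingertips sit 37 mm above the reported TCP, and the gripper body is shifted by 36 mm. The reported z is therefore about 37 mm low. I'll correct for it and grasp again.

play_rows(
  commands="0 0 -.6 0 0 0;0 0 -.6 0 0 0;0 0 -.6 0 0 0;0 0 -.6 0 0 0;0 0 -.6 0 0 0;0 0 -.6 0 0 0;0 0 -.6 0 0 0;0 0 -.5 0 0 0;0 0 0 0 0 0;0 0 0 0 0 0",
)

```text
time_s: 6.0
tcp_pos: [0.4308, -0.2588, -0.0065]
ee_rot: [[0.001, -1.0, -0.002], [-1.0, -0.001, 0.0], [-0.0, 0.002, -1.0]]
wrist_force: [-0.3, -0.1, 0.3]
gripper_width: 1.0
gripper_force: 0.0
```

play_rows(
  commands="0 0 0 0 0 0;0 0 0 0 0 0;0 0 0 0 0 0;0 0 0 0 0 0;0 0 0 0 0 0;0 0 0 0 0 0;0 0 0 0 0 0;0 0 0 0 0 0",
  grip=35,
)

```text
time_s: 6.8
tcp_pos: [0.4314, -0.2589, -0.0057]
ee_rot: [[0.001, -1.0, 0.0], [-1.0, -0.001, -0.0], [0.0, -0.0, -1.0]]
wrist_force: [-0.1, -0.3, 2.1]
gripper_width: 0.598
gripper_force: 29.9
```

play_rows(
  commands="0 0 .3 0 0 0;0 0 .6 0 0 0;0 0 .6 0 0 0;0 0 .6 0 0 0;0 0 .6 0 0 0;0 0 .6 0 0 0;0 0 .6 0 0 0;0 0 .3 0 0 0;0 0 0 0 0 0",
)

```text
time_s: 7.7
tcp_pos: [0.4319, -0.2591, 0.1213]
ee_rot: [[0.001, -1.0, 0.003], [-1.0, -0.001, -0.001], [0.001, -0.003, -1.0]]
wrist_force: [0.3, 0.0, -1.5]
gripper_width: 0.6
gripper_force: 29.9
```

play_rows(
  commands=".3 .3 0 0 0 0;.52 .6 0 0 0 0;.55 .65 0 0 0 0;.6 .65 0 0 0 0;.6 .65 0 0 0 0;.6 .65 0 0 0 0;.6 .65 0 0 0 0;.6 .65 0 0 0 0;.6 .65 0 0 0 0;.6 .65 0 0 0 0;.6 .65 0 0 0 0;.6 .65 0 0 0 0;.3 .4 0 0 0 0;.3 .35 0 0 0 0;0 0 0 0 0 0;0 0 0 0 0 0;0 0 0 0 0 0",
)

```text
time_s: 9.4
tcp_pos: [0.6516, -0.0151, 0.1201]
ee_rot: [[0.0, -1.0, -0.001], [-1.0, -0.0, -0.0], [0.0, 0.001, -1.0]]
wrist_force: [-0.6, 0.3, -0.9]
gripper_width: 0.597
gripper_force: 29.9
```

```bash
python3 - <<'E'
from h import *
s=r.sense();print(s["tcp_pos"],s["gripper_width"],s["gripper_force"])
for n in("side","scene"):
    p,d=cams.capture(n);W=cloud(n,p,d);H=cv2.cvtColor(p,cv2.COLOR_BGR2HSV)
    m=((H[...,0]<14)|(H[...,0]>175))&(H[...,1]>110)&(d>0)&(abs(W[...,0]-.63)<.06)&(abs(W[...,1]+.028)<.06)&(W[...,2]>.095)&(W[...,2]<.25)
    P=W[m];print(n,m.sum(),P.min(0).round(4),P.max(0).round(4))
    T=np.ascontiguousarray(P[:,:2].astype(np.float32));print(cv2.minEnclosingCircle(T))
    if n=="scene":cv2.imwrite("pics/s4.png",cv2.resize(p[100:300,130:430],None,fx=2.6,fy=2.6))
E
```

```text
[ 0.65158479 -0.01507844  0.12008965] 0.5967735526717798 29.915478939801687
side 505 [ 0.5701 -0.0451  0.126 ] [0.6876 0.021  0.2491]
((0.6266789436340332, -0.0019236380467191339), 0.06118723377585411)
scene 736 [ 0.5747 -0.0346  0.1234] [0.6898 0.0222 0.2387]
((0.6322571039199829, -0.0004185312718618661), 0.06116344779729843)
```

View pics/s4.png

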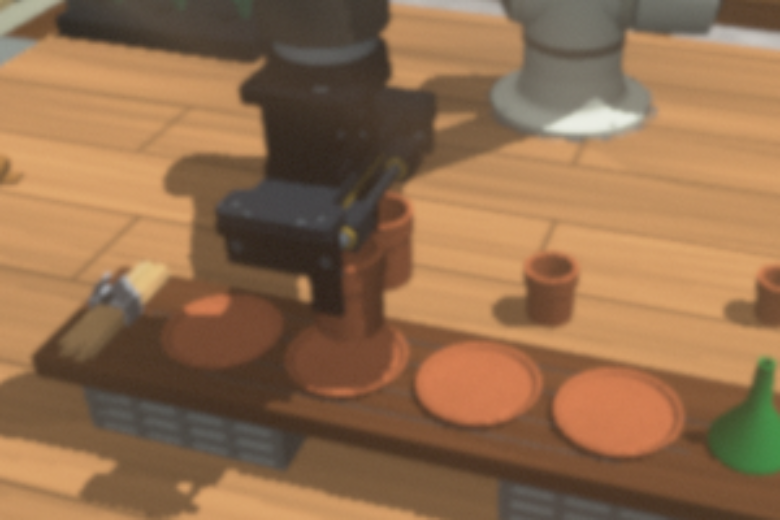

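The scene crop shows pot r upright in the gripper above the second saucer from the skewers, at crop (365,280). My rows added up to too much, so I'll correct x and y, then lower it.

play_rows(
  commands="-.3 -.2 0 0 0 0;-.29 -.23 0 0 0 0;0 0 0 0 0 0;0 0 -.4 0 0 0;0 0 -.4 0 0 0;0 0 -.4 0 0 0;0 0 -.3 0 0 0;0 0 0 0 0 0;0 0 0 0 0 0",
)

```text
time_s: 10.4
tcp_pos: [0.6347, -0.0272, 0.0746]
ee_rot: [[0.001, -1.0, -0.001], [-1.0, -0.001, -0.0], [0.0, 0.001, -1.0]]
wrist_force: [-0.4, 0.2, -0.6]
gripper_width: 0.596
gripper_force: 29.9
```

play_rows(
  commands="0 0 -.06 0 0 0;0 0 -.06 0 0 0;0 0 0 0 0 0;0 0 0 0 0 0",
)

```text
time_s: 10.8
tcp_pos: [0.6347, -0.0273, 0.0717]
ee_rot: [[0.001, -1.0, 0.0], [-1.0, -0.001, 0.0], [-0.0, -0.0, -1.0]]
wrist_force: [-0.6, 0.3, -0.9]
gripper_width: 0.598
gripper_force: 29.9
```

play_rows(
  commands="0 0 -.03 0 0 0;0 0 -.03 0 0 0;0 0 0 0 0 0;0 0 0 0 0 0",
)

```text
time_s: 11.2
tcp_pos: [0.6348, -0.0272, 0.0703]
ee_rot: [[0.001, -1.0, 0.001], [-1.0, -0.001, -0.0], [0.0, -0.001, -1.0]]
wrist_force: [-1.5, 0.9, 3.9]
gripper_width: 0.598
gripper_force: 29.9
```

play_rows(
  commands="0 0 0 0 0 0;0 0 0 0 0 0;0 0 0 0 0 0;0 0 0 0 0 0;0 0 .2 0 0 0;0 0 .6 0 0 0;0 0 .6 0 0 0;0 0 .6 0 0 0;0 0 0 0 0 0",
  grip=87,
)

```text
time_s: 12.1
tcp_pos: [0.6368, -0.0271, 0.1331]
ee_rot: [[0.002, -1.0, 0.007], [-1.0, -0.002, 0.0], [-0.0, -0.007, -1.0]]
wrist_force: [0.2, -0.6, 1.2]
gripper_width: 0.998
gripper_force: 0.0
```

play_rows(
  commands="-.7 -.19 0 0 0 0;-.7 -.19 0 0 0 0;-.7 -.19 0 0 0 0;-.7 -.19 0 0 0 0;-.7 -.19 0 0 0 0;-.7 -.19 0 0 0 0;-.7 -.19 0 0 0 0;-.7 -.19 0 0 0 0;-.7 -.19 0 0 0 0;-.7 -.19 0 0 0 0;0 0 0 0 0 0;0 0 0 0 0 0",
)

```text
time_s: 13.3
tcp_pos: [0.4246, -0.0843, 0.1296]
ee_rot: [[0.001, -1.0, 0.001], [-1.0, -0.001, -0.0], [0.0, -0.001, -1.0]]
wrist_force: [0.5, -0.6, 0.2]
gripper_width: 0.999
gripper_force: 0.0
```

```bash
cat >> h.py <<'E'
def near(n,pts,rad=.042,save=None):
    p,d=cams.capture(n);W=cloud(n,p,d);H=cv2.cvtColor(p,cv2.COLOR_BGR2HSV)
    if save: cv2.imwrite(save,p)
    for (x,y,zt) in pts:
        m=((H[...,0]<15)|(H[...,0]>172))&(H[...,1]>90)&(d>0)&(np.hypot(W[...,0]-x,W[...,1]-y)<rad)&(W[...,2]>zt-.014)&(W[...,2]<zt+.008)
        T=np.ascontiguousarray(W[m][:,:2].astype(np.float32))
        print(n,(x,y),len(T),*( (np.round(cv2.minEnclosingCircle(T)[0],4),round(cv2.minEnclosingCircle(T)[1],4),((T.min(0)+T.max(0))/2).round(4),np.percentile(W[m][:,2],98).round(3)) if len(T)>5 else ()))
E
python3 - <<'E'
from h import *
s=r.sense();print(s["time_s"],s["tcp_pos"],s["gripper_width"])
P=[(.425,-.084,.074),(.634,-.028,.140)]
for n in("side","scene","wrist"): near(n,P)
E
```

```text
13.3 [ 0.42463166 -0.08432674  0.12960624] 0.9989697692385057
side (0.425, -0.084) 252 [ 0.4198 -0.0867] 0.0368 [ 0.4228 -0.0875] 0.078
side (0.634, -0.028) 218 [ 0.6321 -0.0272] 0.0316 [ 0.6332 -0.0283] 0.144
scene (0.425, -0.084) 305 [ 0.4281 -0.0871] 0.0349 [ 0.4281 -0.0863] 0.074
scene (0.634, -0.028) 423 [ 0.6364 -0.0267] 0.0301 [ 0.637  -0.0265] 0.14
wrist (0.425, -0.084) 1570 [ 0.4243 -0.0865] 0.0328 [ 0.4243 -0.0867] 0.075
wrist (0.634, -0.028) 0
```

Pot r stands at (0.634, -0.027), in the middle of its saucer. Next is pot s.

play_rows(
  commands="0 -.07 -.54 0 0 0;0 0 -.54 0 0 0;0 0 -.54 0 0 0;0 0 -.54 0 0 0;0 0 -.54 0 0 0;0 0 -.54 0 0 0;0 0 -.54 0 0 0;0 0 -.5 0 0 0;0 0 0 0 0 0;0 0 0 0 0 0",
)

```text
time_s: 14.45
tcp_pos: [0.4251, -0.0863, 0.0011]
ee_rot: [[0.001, -1.0, -0.001], [-1.0, -0.001, -0.0], [0.0, 0.001, -1.0]]
wrist_force: [-0.8, -0.2, 0.3]
gripper_width: 0.999
gripper_force: 0.0
```

play_rows(
  commands="0 0 0 0 0 0;0 0 0 0 0 0;0 0 0 0 0 0;0 0 0 0 0 0;0 0 0 0 0 0;0 0 0 0 0 0;0 0 0 0 0 0",
  grip=45,
)

```text
time_s: 15.15
tcp_pos: [0.4249, -0.0863, 0.0016]
ee_rot: [[0.001, -1.0, 0.001], [-1.0, -0.001, -0.0], [0.0, -0.001, -1.0]]
wrist_force: [0.2, 0.6, 3.7]
gripper_width: 0.68
gripper_force: 29.7
```

play_rows(
  commands="0 0 .3 0 0 0;0 0 .6 0 0 0;0 0 .6 0 0 0;0 0 .6 0 0 0;0 0 .6 0 0 0;0 0 .6 0 0 0;0 0 .6 0 0 0;0 0 .3 0 0 0;0 0 0 0 0 0;0 0 0 0 0 0",
)

```text
time_s: 16.15
tcp_pos: [0.4238, -0.0863, 0.1266]
ee_rot: [[0.001, -1.0, -0.001], [-1.0, -0.001, 0.0], [-0.0, 0.001, -1.0]]
wrist_force: [-0.5, -0.2, -1.7]
gripper_width: 0.679
gripper_force: 29.7
```

play_rows(
  commands=".4 -.14 0 0 0 0;.7 -.14 0 0 0 0;.7 -.14 0 0 0 0;.7 -.14 0 0 0 0;.7 -.14 0 0 0 0;.7 -.14 0 0 0 0;.7 -.14 0 0 0 0;.7 -.14 0 0 0 0;.7 -.14 0 0 0 0;.6 -.14 0 0 0 0;.38 -.14 0 0 0 0;0 0 0 0 0 0;0 0 0 0 0 0",
)

```text
time_s: 17.45
tcp_pos: [0.6335, -0.1328, 0.1255]
ee_rot: [[0.0, -1.0, -0.003], [-1.0, -0.0, 0.0], [-0.0, 0.003, -1.0]]
wrist_force: [-0.3, 0.7, -0.5]
gripper_width: 0.683
gripper_force: 29.7
```

play_rows(
  commands="0 0 -.4 0 0 0;0 0 -.4 0 0 0;0 0 -.4 0 0 0;0 0 -.3 0 0 0;0 0 0 0 0 0;0 0 0 0 0 0",
)

```text
time_s: 18.05
tcp_pos: [0.6341, -0.1326, 0.0821]
ee_rot: [[0.001, -1.0, -0.0], [-1.0, -0.001, -0.0], [0.0, 0.0, -1.0]]
wrist_force: [-0.1, 0.2, -1.2]
gripper_width: 0.683
gripper_force: 29.7
```

play_rows(
  commands="0 0 -.06 0 0 0;0 0 -.05 0 0 0;0 0 0 0 0 0;0 0 0 0 0 0",
)

```text
time_s: 18.45
tcp_pos: [0.6341, -0.1326, 0.0792]
ee_rot: [[0.001, -1.0, 0.0], [-1.0, -0.001, -0.0], [0.0, -0.0, -1.0]]
wrist_force: [0.5, 0.3, -0.8]
gripper_width: 0.683
gripper_force: 29.7
```

play_rows(
  commands="0 0 -.04 0 0 0;0 0 -.04 0 0 0;0 0 0 0 0 0;0 0 0 0 0 0",
)

```text
time_s: 18.85
tcp_pos: [0.6343, -0.1327, 0.0776]
ee_rot: [[0.001, -1.0, 0.001], [-1.0, -0.001, -0.0], [0.0, -0.001, -1.0]]
wrist_force: [-1.0, 0.5, 5.7]
gripper_width: 0.677
gripper_force: 29.7
```

play_rows(
  commands="0 0 0 0 0 0;0 0 0 0 0 0;0 0 0 0 0 0;0 0 0 0 0 0;0 0 .2 0 0 0;0 0 .6 0 0 0;0 0 .6 0 0 0;0 0 .6 0 0 0;0 0 .2 0 0 0;0 0 0 0 0 0",
  grip=87,
)

```text
time_s: 19.85
tcp_pos: [0.6346, -0.1326, 0.1438]
ee_rot: [[0.001, -1.0, 0.002], [-1.0, -0.001, 0.0], [-0.0, -0.002, -1.0]]
wrist_force: [-0.5, -0.2, 0.3]
gripper_width: 0.997
gripper_force: 0.0
```

play_rows(
  commands="-.55 .6 0 0 0 0;-.55 .6 0 0 0 0;-.55 .6 0 0 0 0;-.55 .6 0 0 0 0;-.55 .6 0 0 0 0;-.55 .6 0 0 0 0;-.55 .6 0 0 0 0;-.55 .6 0 0 0 0;-.55 .6 0 0 0 0;-.55 .6 0 0 0 0;-.55 .6 0 0 0 0;-.55 .6 0 0 0 0;0 0 0 0 0 0;0 0 0 0 0 0",
)

```text
time_s: 21.25
tcp_pos: [0.4355, 0.0835, 0.1421]
ee_rot: [[0.002, -1.0, -0.001], [-1.0, -0.002, -0.0], [0.0, 0.001, -1.0]]
wrist_force: [0.9, -0.6, 0.3]
gripper_width: 1.001
gripper_force: 0.0
```

```bash
python3 - <<'E'
from h import *
s=r.sense();print(s["time_s"],s["tcp_pos"],s["gripper_width"])
P=[(.437,.085,.054),(.634,-.028,.140),(.634,-.133,.150)]
for n in("side","scene","wrist"): near(n,P)
E
```

```text
21.25 [0.43553521 0.08352288 0.14206744] 1.0014635137183878
side (0.437, 0.085) 212 [0.4361 0.0854] 0.0274 [0.4364 0.0849] 0.057
side (0.634, -0.028) 211 [ 0.6329 -0.0257] 0.031 [ 0.6312 -0.026 ] 0.143
side (0.634, -0.133) 73 [ 0.6435 -0.1337] 0.0332 [ 0.652  -0.1337] 0.153
scene (0.437, 0.085) 239 [0.4409 0.0845] 0.0264 [0.441  0.0844] 0.054
scene (0.634, -0.028) 425 [ 0.6377 -0.0262] 0.0299 [ 0.6373 -0.0266] 0.14
scene (0.634, -0.133) 483 [ 0.6358 -0.1323] 0.0345 [ 0.6364 -0.1318] 0.15
wrist (0.437, 0.085) 904 [0.4379 0.0837] 0.0252 [0.4382 0.0838] 0.055
wrist (0.634, -0.028) 3639 [ 0.633  -0.0272] 0.0291 [ 0.6315 -0.0273] 0.141
wrist (0.634, -0.133) 0
```

play_rows(
  commands=".07 .03 -.57 0 0 0;0 0 -.57 0 0 0;0 0 -.57 0 0 0;0 0 -.57 0 0 0;0 0 -.57 0 0 0;0 0 -.57 0 0 0;0 0 -.57 0 0 0;0 0 -.57 0 0 0;0 0 -.6 0 0 0;0 0 0 0 0 0;0 0 0 0 0 0",
)

```text
time_s: 22.5
tcp_pos: [0.4384, 0.0839, -0.0124]
ee_rot: [[0.0, -1.0, -0.001], [-1.0, -0.0, -0.001], [0.001, 0.001, -1.0]]
wrist_force: [-0.1, -0.4, 0.2]
gripper_width: 1.002
gripper_force: 0.0
```

play_rows(
  commands="0 0 0 0 0 0;0 0 0 0 0 0;0 0 0 0 0 0;0 0 0 0 0 0;0 0 0 0 0 0;0 0 0 0 0 0;0 0 0 0 0 0;0 0 0 0 0 0",
  grip=30,
)

```text
time_s: 23.3
tcp_pos: [0.4381, 0.0844, -0.0121]
ee_rot: [[0.001, -1.0, 0.0], [-1.0, -0.001, 0.0], [-0.0, -0.0, -1.0]]
wrist_force: [0.1, 0.4, 1.3]
gripper_width: 0.524
gripper_force: 30.0
```

play_rows(
  commands="0 0 .3 0 0 0;0 0 .6 0 0 0;0 0 .6 0 0 0;0 0 .6 0 0 0;0 0 .6 0 0 0;0 0 .6 0 0 0;0 0 .6 0 0 0;0 0 .3 0 0 0;0 0 0 0 0 0;0 0 0 0 0 0",
)

```text
time_s: 24.3
tcp_pos: [0.4375, 0.0841, 0.1133]
ee_rot: [[0.001, -1.0, -0.001], [-1.0, -0.001, -0.0], [0.0, 0.001, -1.0]]
wrist_force: [-0.5, -0.7, -1.1]
gripper_width: 0.526
gripper_force: 30.0
```

play_rows(
  commands=".4 -.05 0 0 0 0;.7 -.05 0 0 0 0;.7 -.05 0 0 0 0;.7 -.05 0 0 0 0;.7 -.03 0 0 0 0;.7 0 0 0 0 0;.7 0 0 0 0 0;.7 0 0 0 0 0;.7 0 0 0 0 0;.35 0 0 0 0 0;.2 0 0 0 0 0;0 0 0 0 0 0;0 0 0 0 0 0",
)

```text
time_s: 25.6
tcp_pos: [0.6338, 0.0773, 0.1134]
ee_rot: [[0.001, -1.0, -0.001], [-1.0, -0.001, -0.0], [0.0, 0.001, -1.0]]
wrist_force: [0.0, -0.6, -0.3]
gripper_width: 0.525
gripper_force: 30.0
```

play_rows(
  commands="0 0 -.4 0 0 0;0 0 -.4 0 0 0;0 0 -.4 0 0 0;0 0 -.3 0 0 0;0 0 -.04 0 0 0;0 0 -.03 0 0 0;0 0 0 0 0 0;0 0 0 0 0 0",
)

```text
time_s: 26.4
tcp_pos: [0.635, 0.0775, 0.0672]
ee_rot: [[0.001, -1.0, 0.001], [-1.0, -0.001, 0.0], [-0.0, -0.001, -1.0]]
wrist_force: [-0.1, -0.5, -0.5]
gripper_width: 0.528
gripper_force: 30.0
```

play_rows(
  commands="0 0 -.04 0 0 0;0 0 -.04 0 0 0;0 0 0 0 0 0;0 0 0 0 0 0",
)

```text
time_s: 26.8
tcp_pos: [0.6346, 0.0774, 0.0643]
ee_rot: [[0.001, -1.0, -0.0], [-1.0, -0.001, -0.0], [0.0, 0.0, -1.0]]
wrist_force: [-0.3, -0.2, 0.5]
gripper_width: 0.52
gripper_force: 30.0
```

play_rows(
  commands="0 0 -.03 0 0 0;0 0 0 0 0 0;0 0 0 0 0 0",
)

```text
time_s: 27.1
tcp_pos: [0.6348, 0.0774, 0.064]
ee_rot: [[0.001, -1.0, 0.001], [-1.0, -0.001, -0.0], [0.0, -0.001, -1.0]]
wrist_force: [-2.4, -1.3, 3.4]
gripper_width: 0.524
gripper_force: 30.0
```

play_rows(
  commands="0 0 0 0 0 0;0 0 0 0 0 0;0 0 0 0 0 0;0 0 0 0 0 0;0 0 0 0 0 0;0 0 .2 0 0 0;0 0 .6 0 0 0;0 0 .6 0 0 0;0 0 .6 0 0 0;0 0 .2 0 0 0;0 0 0 0 0 0",
  grip=87,
)

```text
time_s: 28.2
tcp_pos: [0.6352, 0.0777, 0.1306]
ee_rot: [[0.001, -1.0, 0.002], [-1.0, -0.001, 0.001], [-0.001, -0.002, -1.0]]
wrist_force: [-0.2, 0.7, -0.5]
gripper_width: 1.001
gripper_force: 0.0
```

play_rows(
  commands="-.65 .53 0 0 0 0;-.65 .53 0 0 0 0;-.65 .53 0 0 0 0;-.65 .53 0 0 0 0;-.65 .53 0 0 0 0;-.65 .53 0 0 0 0;-.65 .53 0 0 0 0;-.65 .53 0 0 0 0;-.65 .53 0 0 0 0;-.65 .53 0 0 0 0;-.65 .53 0 0 0 0;-.65 .53 0 0 0 0;-.7 .53 0 0 0 0;0 0 0 0 0 0;0 0 0 0 0 0",
)

```text
time_s: 29.7
tcp_pos: [0.379, 0.284, 0.1287]
ee_rot: [[0.002, -1.0, -0.001], [-1.0, -0.002, -0.001], [0.001, 0.001, -1.0]]
wrist_force: [0.6, 0.0, 0.5]
gripper_width: 1.0
gripper_force: 0.0
```

```bash
python3 - <<'E'
from h import *
s=r.sense();print(s["time_s"],s["tcp_pos"],s["gripper_width"],s["joints"])
P=[(.379,.284,.044),(.634,.077,.130)]
for n in("side","scene","wrist"): near(n,P)
E
```

```text
29.7 [0.37904391 0.28396705 0.12874123] 0.9997665596304707 [ 5.65535902e+01  1.04582246e+01 -2.49510020e+01 -7.26702764e-03
 -5.46666928e+01 -5.64217967e+01]
side (0.379, 0.284) 209 [0.378  0.2826] 0.0237 [0.3783 0.2826] 0.047
side (0.634, 0.077) 204 [0.6319 0.0771] 0.0272 [0.6318 0.0766] 0.133
scene (0.379, 0.284) 194 [0.3817 0.2835] 0.0234 [0.3821 0.283 ] 0.044
scene (0.634, 0.077) 378 [0.6365 0.0791] 0.027 [0.6369 0.0773] 0.13
wrist (0.379, 0.284) 774 [0.3798 0.2826] 0.0217 [0.3798 0.2824] 0.045
wrist (0.634, 0.077) 0
```

play_rows(
  commands=".03 -.04 -.55 0 0 0;0 0 -.55 0 0 0;0 0 -.55 0 0 0;0 0 -.55 0 0 0;0 0 -.55 0 0 0;0 0 -.55 0 0 0;0 0 -.55 0 0 0;0 0 -.55 0 0 0;0 0 -.3 0 0 0;0 0 -.3 0 0 0;0 0 0 0 0 0;0 0 0 0 0 0",
)

```text
time_s: 31.05
tcp_pos: [0.3808, 0.2831, -0.0204]
ee_rot: [[0.001, -1.0, 0.0], [-1.0, -0.001, 0.0], [-0.0, -0.0, -1.0]]
wrist_force: [-0.7, -1.6, 0.3]
gripper_width: 0.998
gripper_force: 0.0
```

play_rows(
  commands="0 0 0 0 0 0;0 0 0 0 0 0;0 0 0 0 0 0;0 0 0 0 0 0;0 0 0 0 0 0;0 0 0 0 0 0;0 0 0 0 0 0;0 0 0 0 0 0;0 0 0 0 0 0",
  grip=25,
)

```text
time_s: 31.95
tcp_pos: [0.3805, 0.283, -0.0206]
ee_rot: [[0.001, -1.0, -0.0], [-1.0, -0.001, -0.0], [0.0, 0.0, -1.0]]
wrist_force: [-0.1, 0.0, 1.0]
gripper_width: 0.432
gripper_force: 30.0
```

play_rows(
  commands="0 0 .3 0 0 0;0 0 .6 0 0 0;0 0 .6 0 0 0;0 0 .6 0 0 0;0 0 .6 0 0 0;0 0 .6 0 0 0;0 0 .6 0 0 0;0 0 .3 0 0 0;0 0 0 0 0 0;0 0 0 0 0 0",
)

```text
time_s: 32.95
tcp_pos: [0.3801, 0.2826, 0.105]
ee_rot: [[0.001, -1.0, -0.001], [-1.0, -0.001, -0.0], [0.0, 0.001, -1.0]]
wrist_force: [0.1, 0.0, -0.5]
gripper_width: 0.433
gripper_force: 30.0
```

play_rows(
  commands=".4 -.48 0 0 0 0;.7 -.48 0 0 0 0;.7 -.48 0 0 0 0;.7 -.48 0 0 0 0;.7 -.48 0 0 0 0;.7 -.48 0 0 0 0;.7 -.48 0 0 0 0;.7 0 0 0 0 0;.7 0 0 0 0 0;.7 0 0 0 0 0;.7 0 0 0 0 0;.7 0 0 0 0 0;.37 0 0 0 0 0;0 0 0 0 0 0;0 0 0 0 0 0",
)

```text
time_s: 34.45
tcp_pos: [0.6335, 0.1819, 0.1043]
ee_rot: [[0.001, -1.0, -0.002], [-1.0, -0.001, -0.001], [0.001, 0.002, -1.0]]
wrist_force: [-0.3, -0.2, -0.2]
gripper_width: 0.434
gripper_force: 30.0
```

play_rows(
  commands="0 0 -.4 0 0 0;0 0 -.4 0 0 0;0 0 -.4 0 0 0;0 0 -.3 0 0 0;0 0 -.04 0 0 0;0 0 -.03 0 0 0;0 0 0 0 0 0;0 0 0 0 0 0",
)

```text
time_s: 35.25
tcp_pos: [0.635, 0.1823, 0.0589]
ee_rot: [[0.001, -1.0, 0.001], [-1.0, -0.001, 0.001], [-0.001, -0.001, -1.0]]
wrist_force: [0.2, 0.6, -0.1]
gripper_width: 0.436
gripper_force: 30.0
```

play_rows(
  commands="0 0 -.03 0 0 0;0 0 -.03 0 0 0;0 0 0 0 0 0;0 0 0 0 0 0",
)

```text
time_s: 35.65
tcp_pos: [0.6346, 0.1821, 0.0565]
ee_rot: [[0.001, -1.0, 0.0], [-1.0, -0.001, 0.0], [-0.0, -0.0, -1.0]]
wrist_force: [-1.3, -0.2, 0.2]
gripper_width: 0.431
gripper_force: 30.0
```

play_rows(
  commands="0 0 -.03 0 0 0;0 0 0 0 0 0;0 0 0 0 0 0",
)

```text
time_s: 35.95
tcp_pos: [0.6346, 0.1821, 0.0555]
ee_rot: [[0.001, -1.0, -0.0], [-1.0, -0.001, -0.0], [0.0, 0.0, -1.0]]
wrist_force: [0.1, 0.1, 0.3]
gripper_width: 0.435
gripper_force: 30.0
```

play_rows(
  commands="0 0 -.03 0 0 0;0 0 0 0 0 0;0 0 0 0 0 0",
)

```text
time_s: 36.25
tcp_pos: [0.6347, 0.1822, 0.0554]
ee_rot: [[0.001, -1.0, 0.0], [-1.0, -0.001, 0.0], [-0.0, -0.0, -1.0]]
wrist_force: [-1.8, -0.6, 4.2]
gripper_width: 0.427
gripper_force: 29.9
```

play_rows(
  commands="0 0 0 0 0 0;0 0 0 0 0 0;0 0 0 0 0 0;0 0 0 0 0 0;0 0 0 0 0 0;0 0 .2 0 0 0;0 0 .6 0 0 0;0 0 .6 0 0 0;0 0 .6 0 0 0;0 0 .6 0 0 0;0 0 .6 0 0 0;-.5 0 .5 0 0 0;-.7 0 .4 0 0 0;-.7 0 .4 0 0 0;-.7 0 0 0 0 0;-.7 0 0 0 0 0;-.7 0 0 0 0 0;-.7 0 0 0 0 0;0 0 0 0 0 0;0 0 0 0 0 0",
  grip=87,
)

```text
time_s: 38.25
tcp_pos: [0.494, 0.1824, 0.1906]
ee_rot: [[0.002, -1.0, 0.002], [-1.0, -0.002, 0.001], [-0.001, -0.002, -1.0]]
wrist_force: [0.5, 0.0, -0.4]
gripper_width: 0.997
gripper_force: 0.0
```

```bash
python3 - <<'E'
from h import *
s=r.sense();print(s["time_s"],s["tcp_pos"],s["wrist_force"])
P=[(.634,.182,.120),(.634,.077,.130),(.634,-.028,.140),(.634,-.133,.150)]
near("side",P);near("scene",P,save="pics/end.png")
E
```

```text
38.25 [0.49399674 0.182401   0.19055608] [ 0.54330666  0.03387531 -0.36098989]
side (0.634, 0.182) 182 [0.634  0.1811] 0.0243 [0.6318 0.1811] 0.123
side (0.634, 0.077) 190 [0.6316 0.0781] 0.0275 [0.6323 0.0776] 0.134
side (0.634, -0.028) 118 [ 0.6292 -0.0271] 0.0316 [ 0.6296 -0.0274] 0.143
side (0.634, -0.133) 21 [ 0.618  -0.1559] 0.0154 [ 0.6181 -0.1559] 0.154
scene (0.634, 0.182) 334 [0.6365 0.1815] 0.0232 [0.6368 0.1826] 0.12
scene (0.634, 0.077) 376 [0.6358 0.0772] 0.0267 [0.6358 0.0771] 0.13
scene (0.634, -0.028) 425 [ 0.6374 -0.027 ] 0.0305 [ 0.6366 -0.0264] 0.14
scene (0.634, -0.133) 487 [ 0.6373 -0.1327] 0.0347 [ 0.6374 -0.1317] 0.15
```

View pics/end.png

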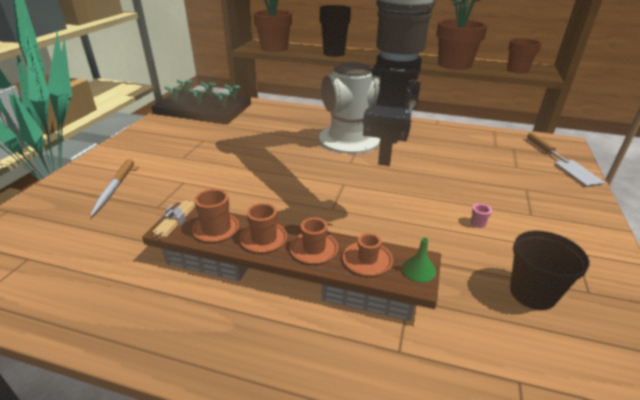

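The final view shows all four pots upright and centred in their saucers, at (213,213), (262,227), (314,238) and (369,252). Their heights fall toward the funnel, which still stands at (420,262). The skewers still lie at (173,218).

```bash
python3 -c "
from station import r
print(r.finish_job())"
```

```text
the job is handed in; nothing more can be done
None
```

The job is handed in at about 38 s: the final camera check showed all four pots upright in the middle of their saucers, shortest by the funnel and tallest by the skewers, with the funnel and skewers left where they were.

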